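# Find the healthy guide slot with the feeler blade

## Robot

A 7-joint arm with a two-finger parallel gripper is mounted at the origin on the work surface. World frame = base frame: x ahead of the robot, y to its left, z up, the work surface at z = 0. Lengths are in mm, angles in rad, forces in N, time in s.
With the tool pointing down it reaches from about 400 to 900 mm from the base axis. Payload 5.6 kg.
Tool frame: the origin (TCP) lies midway between the tips of the shut fingers; the grasp point (between the pads) lies 19 mm behind it; x points along the fingers, y is the direction in which the jaws open and shut, and the axes are right-handed (so a half turn about x gives the same grasp; the last joint's range is limited). The gripper opens to 92 mm and grips with 3 to 60 N. Pads are 20 mm wide; open, the fingers measure 128 mm over their backs; the gripper's body (75 mm by 189 mm) begins 69 mm behind the grasp point.
Start: joints at [-0.043, 0.468, -0.012, 1.603, 0.006, 1.071, -0.056], TCP at [650.007, -0.044, 214.592] pointing down, gripper open.
Joint ranges: [-2.53, 2.53], [-0.31, 2.02], [-1.57, 1.55], [0.28, 2.44], [-1.29, 4.43], [0.15, 1.84], [-2.92, 2.92]. Speed limits (rad/s): [2.57, 2.57, 3.14, 3.14, 3.14, 3.14, 3.14].

## Interface

Orientations are given as a rotation vector (axis times angle).
In Python, from cell import robot, grip, kin, viewer gives the robot as it stands. Calls block until the motion is done:
- robot.movep(position, orientation): joint-space move of the TCP to a pose.
- robot.servo_line(position, feed=150, rotation=None): straight line of the TCP; rotation=None keeps the orientation; feed is the mean speed in mm/s.
- robot.goto_joints(angles): joint-space move.
- grip(opening, newtons=None): opening from 0.0 (shut) to 1.0 (fully open); newtons is the grip in N (None keeps the last); returns when the fingers have stopped.
- robot.hold(seconds).
- kin.ik(position, orientation): joint angles nearest the present ones, or None.
- robot.observe(): the state.
- viewer.read_camera(name): name is "scene" or "side" or "wrist"; returns the picture (400x640x3 uint8, red, green, blue); there is no depth.
- viewer.camera_info(name): a dict with "camera_matrix" (3x3 intrinsics, pixels), "R" (3x3) and "t" (3): a world point X has camera coordinates R X + t. Camera axes: x right, y down, z forward; pixel columns grow to the right and rows downward; lengths in mm; the calibration is good to about 2 mm. A picture is of the moment at which its call begins: read the wrist's pose just before it. camera_info takes no time and is no camera call; for the wrist camera it gives the pose at the moment of the call.
A pose or a line that the arm cannot do raises robot.IKError and nothing moves.
- robot.job_done(): hands the job in, once; it reports no verdict.
Trained networks look in the newest picture that a camera, given by its name, has taken for a name from the list of things; names that differ only in an ending like _2 or _b are one class to them, and where a whole thing is asked for, a point or a joint stands for the part that bears it (a point fixed in the world has none). Each returns a list of dicts, best first, with "confidence" (0 to 1); they miss things now and then, are a little off and sometimes report something else, mostly with a low value. They report only what shows in the picture. A call takes as long as a camera call. They do not tell look-alikes from the thing itself.
- viewer.silhouettes(name, camera): "mask" (400x640 bool, what is visible of it).
- viewer.pinpoint(name, camera): "at" ([x, y, z] in mm, in the coordinates of the camera as it stood for that picture, good to about 4 mm: a listed point, or the origin of a listed thing).
The state is a dict: "t": time; "joints": joint angles; "joint_velocities": joint speeds; "joint_torque": joint torques, N m; "tcp_pos": TCP position; "tcp_rot": TCP orientation; "contact_force": force on the tool from outside, world axes, zero at the start; "wrist_torque": the same for the moment, N m; "grip_width": opening from 0.0 (shut) to 1.0 (fully open).
Only numpy, scipy, OpenCV 4.12 (cv2) and the standard library are available. Lean on these libraries where they do the work, as an engineer would, in place of code of your own. Each camera call takes 0.05 s, during which the arm holds its last target.

## Task

The shoes inside the rack guide's three slots look alike, but one is seized solid, one has lost its spring, and only one still grips as it should. Take the feeler out of its stand and try its blade in every slot in turn, from the robot's right to its left, sliding it well down (at least 20 mm) and judging by the drag, but where it stops hard go no further and never force it (a push of about 1.5 kg is already too much). Then leave the feeler standing by itself in the healthy slot, its blade about half-way in and held by the drag alone, and do not disturb the glassware.

Things in the scene. Friction and masses are not known exactly. Their poses are not given: they have to be found in the camera images.
- feeler_grip (a point): Centre of the feeler's black handle, a 22 x 22 x 50 mm square block (50 mm along z). The feeler is 118 mm tall, about 80 g, and stands upright in the stand: below the handle is a flat plain steel blade, 20 mm wide (x), 5 mm thick (y), with a 5 mm round nose; a dark line crosses the blade 35 mm above its tip, half-way up. z points up from blade to handle. This point lies 93 mm above the blade's tip.
- feeler_tip (a point): Lowest point of the feeler's blade, on its mid-plane; same axes as feeler_grip. 68 mm of blade lie between tip and handle.
- stand: Grey block, 80 (x) x 60 (y) x 50 mm, fixed; origin at the centre of its underside. The feeler stands loosely in a slot in its top, 24 x 9 mm and 42 mm deep, long side along x; it is drawn out straight up.
- guide: Rack guide: white base plate 200 x 360 x 12 mm carrying three alike aluminium slot housings (each 44 mm in x, 48 mm in y, tops 72 mm above the table) in a row along its y, 90 mm apart; fixed. Origin on the table under the middle slot.
- slot_right (a point): Right-hand (-y) slot of the guide: point at the level of the housing's top, where the mid-plane of a seated blade runs. All three slots: 26 mm long (x), 60 mm deep to the base plate; fixed cheek on the -y side, 2.5 mm from this point; steel shoe on the +y side, at rest 0.5 mm from it (gap 3 mm). The top 12 mm of both flare by 4 mm each (11 mm wide at the top).
- slot_middle (a point): Middle slot, same shape and same kind of point. Shoes differ unseen, shuffled each time. Healthy: sprung, gives way to +y by up to 7.5 mm, so that the 5 mm blade passes with 4 to 7 N (flare and drag alike), is pressed to -y with about 4 N, and stays where it is left. Seized: does not give; the blade stops hard within the flare, 3 to 13 mm below the top.
- slot_left (a point): Left-hand (+y) slot, same shape and same kind of point. A shoe that has lost its spring gives way to almost nothing: clear of the cheek, the blade passes with under 1 N of drag, and if released it drops to the base plate.
- flask_a: Bystander: round flask with a rubber stopper, standing on the guide's base plate behind the slots, to be left alone; origin at the centre of its underside.
- flask_b: Bystander: round flask with a stopper, beyond the stand, to be left alone; origin at the centre of its underside.
- beaker: Bystander: open beaker beyond the stand, to be left alone; origin at the centre of its underside.
- jar: Bystander: small brown jar with a white cap, to be left alone; origin at the centre of its underside.
- flask_c: Bystander: large round flask at the left, to be left alone; origin at the centre of its underside.
There are look-alikes about, which are no part of the job. What is meant by the part that bears feeler_grip is not orange, and is the smaller of those in its own colour.

How it is judged (in metres and radians):
On the way, in this order (a step that is already met when the one before it is completed fails the run):
1. the feeler is drawn out of its stand (height (world z) of feeler_tip above 0.07 m), for 0.1 s.
2. then the blade is tried in the right slot: slid in by 20 mm, or pressed lightly (2 N) on the seized shoe that stops it (x of feeler_tip in the frame of slot_right between -0.01 and 0.01 m and y of feeler_tip in the frame of slot_right between -0.004 and 0.006 m and (z of feeler_tip in the frame of slot_right below -0.018 m or (z of feeler_tip in the frame of slot_right below -0.002 m and contact force between feeler and shoe_b above 2 N))), for 0.1 s.
3. then the blade is tried in the middle slot: slid in by 20 mm, or pressed lightly (2 N) on the seized shoe that stops it (x of feeler_tip in the frame of slot_middle between -0.01 and 0.01 m and y of feeler_tip in the frame of slot_middle between -0.004 and 0.006 m and (z of feeler_tip in the frame of slot_middle below -0.018 m or (z of feeler_tip in the frame of slot_middle below -0.002 m and contact force between feeler and shoe_b above 2 N))), for 0.1 s.
4. then the blade is tried in the left slot: slid in by 20 mm, or pressed lightly (2 N) on the seized shoe that stops it (x of feeler_tip in the frame of slot_left between -0.01 and 0.01 m and y of feeler_tip in the frame of slot_left between -0.004 and 0.006 m and (z of feeler_tip in the frame of slot_left below -0.018 m or (z of feeler_tip in the frame of slot_left below -0.002 m and contact force between feeler and shoe_b above 2 N))), for 0.1 s.
At the end, for the whole second after the job is handed in: The feeler stands released and at rest in one of the guide's slots, within 0.2 rad of upright, its tip 22 to 48 mm below the housing's top and within 10 mm (along the slot) of its middle: only the healthy slot can hold it so (((z of feeler_tip in the frame of slot_right between -0.048 and -0.022 m and x of feeler_tip in the frame of slot_right between -0.01 and 0.01 m and y of feeler_tip in the frame of slot_right between -0.004 and 0.006 m) or (z of feeler_tip in the frame of slot_middle between -0.048 and -0.022 m and x of feeler_tip in the frame of slot_middle between -0.01 and 0.01 m and y of feeler_tip in the frame of slot_middle between -0.004 and 0.006 m) or (z of feeler_tip in the frame of slot_left between -0.048 and -0.022 m and x of feeler_tip in the frame of slot_left between -0.01 and 0.01 m and y of feeler_tip in the frame of slot_left between -0.004 and 0.006 m)) and angle between feeler_tip's own z axis and vertical below 0.2 rad and linear speed of feeler below 0.01 m/s); the robot touches nothing.
It fails at once if the blade is forced: it presses on the guide or on the seized shoe with more than 35 N (the wedging of the flare doubles a downward push) (contact force between feeler and guide above 35 N or contact force between feeler and shoe_b above 35 N).
It fails at once if a bystander is moved by more than 20 mm or tipped (distance of any of flask_a, flask_b, beaker, jar, flask_c from where it was at the start of the episode above 0.02 m or angle between any of flask_a, flask_b, beaker, jar, flask_c's own z axis and vertical above 0.3 rad).
It also fails if it takes over 67 s, if anything falls off the work surface, if the arm or the gripper's body presses on something with over 40 N, if the wrist force passes 120 N, or if a joint passes its speed limit or range.

## Working session

There is one attempt and no reset: what is moved stays moved. The work goes in short steps, each a Python script; the robot and the scene stay as the last script left them, time stands still between calls to the robot, and variables do not carry over. Pictures are saved under pics/ and viewed, and the job is handed in when it is done.

```bash
ls; mkdir -p pics; cat > h.py <<'E'
import numpy as np, cv2
from cell import robot, grip, kin, viewer
def save(img,name): cv2.imwrite('pics/'+name, cv2.cvtColor(np.ascontiguousarray(img),cv2.COLOR_RGB2BGR))
def toworld(at,ci):
    R=np.array(ci["R"]);t=np.array(ci["t"]).ravel(); return R.T@(np.array(at)-t)
def proj(X,ci):
    R=np.array(ci["R"]);t=np.array(ci["t"]).ravel();K=np.array(ci["camera_matrix"]); c=K@(R@np.array(X)+t); return c[:2]/c[2]
E
python3 - <<'E'
from h import *
o=robot.observe(); print(o['t'],o['tcp_rot'],o['grip_width'],o['contact_force'])
for c in ["scene","side","wrist"]:
    im=viewer.read_camera(c); save(im,c+'0.png')
    ci=viewer.camera_info(c)
    for n in ["feeler_grip","feeler_tip","stand","guide","slot_right","slot_middle","slot_left"]+(["flask_a","flask_b","beaker","jar","flask_c"] if c=="scene" else []):
        for d in viewer.pinpoint(n,c)[:4]:
            w=toworld(d["at"],ci); print(c,n,round(d["confidence"],2),w.round(1),proj(w,ci).round())
print(robot.observe()['t'])
E
```

```text
pics
0.0 [ 1.20830406  1.21033634 -1.21057115] 0.9988668222444249 [ 0.37743379 -0.7028853   0.02093255]
scene feeler_grip 0.74 [ 485.5 -285.6   97.3] [235. 264.]
scene feeler_grip 0.65 [ 571.8 -301.2   92.1] [257. 290.]
scene feeler_grip 0.57 [ 554.6 -366.4  119.6] [231. 302.]
scene feeler_tip 0.73 [624.4  -6.4  11.7] [343. 233.]
scene feeler_tip 0.67 [538.   36.3  69.2] [328. 197.]
scene feeler_tip 0.54 [ 478.7 -287.1    7.8] [238. 277.]
scene feeler_tip 0.5 [ 576.8 -300.6    0.8] [262. 303.]
scene stand 0.77 [ 482.9 -288.6    0.8] [239. 279.]
scene stand 0.69 [548.  -52.6  71.5] [312. 220.]
scene guide 0.7 [5.384e+02 3.380e+01 4.000e-01] [327. 210.]
scene slot_right 0.88 [550.3 -52.3  73.2] [312. 220.]
scene slot_middle 0.8 [535.7  40.7  69.8] [328. 195.]
scene slot_left 0.7 [523.9 126.   71.5] [343. 174.]
scene flask_a 0.66 [ 7.090e+02 -2.364e+02 -7.000e-01] [316. 315.]
scene flask_a 0.62 [622.3  -6.3  12.1] [342. 233.]
scene flask_b 0.66 [ 7.090e+02 -2.364e+02 -7.000e-01] [316. 315.]
scene flask_b 0.62 [622.3  -6.3  12.1] [342. 233.]
scene beaker 0.92 [ 7.027e+02 -3.253e+02  6.00
[... 412 characters left out ...]
feeler_tip 0.93 [ 554.5 -366.4    1.1] [397. 329.]
side feeler_tip 0.71 [ 476.7 -290.4    5.7] [351. 316.]
side feeler_tip 0.69 [ 5.731e+02 -3.038e+02 -1.000e-01] [388. 305.]
side stand 0.68 [ 481.4 -291.3    1.6] [352. 316.]
side guide 0.94 [540.4  34.   -0.9] [310. 218.]
side slot_right 0.96 [551.5 -51.6  72.5] [329. 218.]
side slot_middle 0.28 [519.7 130.   71.1] [288. 180.]
side slot_left 0.72 [521.8 127.4  70.1] [289. 181.]
wrist guide 0.7 [535.3  33.3  -3.1] [237. 151.]
wrist slot_right 0.73 [551.1 -52.9  71.9] [238. 231.]
wrist slot_right 0.48 [623.4  -7.   12.3] [302. 183.]
wrist slot_middle 0.7 [532.5  30.3  69.7] [216. 160.]
wrist slot_left 0.84 [518.8 120.2  75.4] [193.  72.]
1.45
```

View pictures.

View pics/scene0.png

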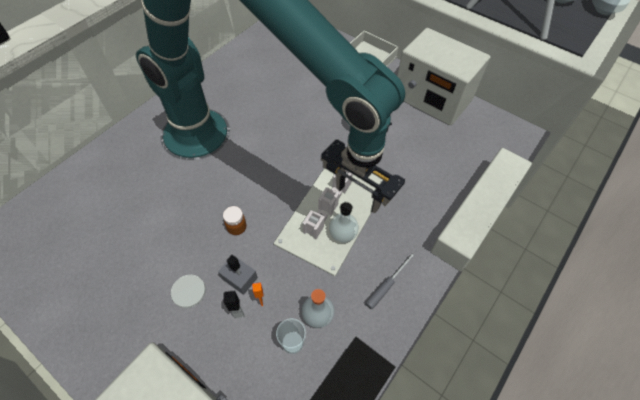

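View pics/side0.png

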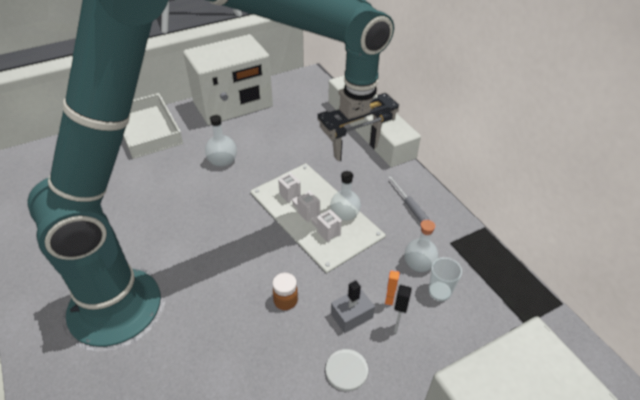

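View pics/wrist0.png

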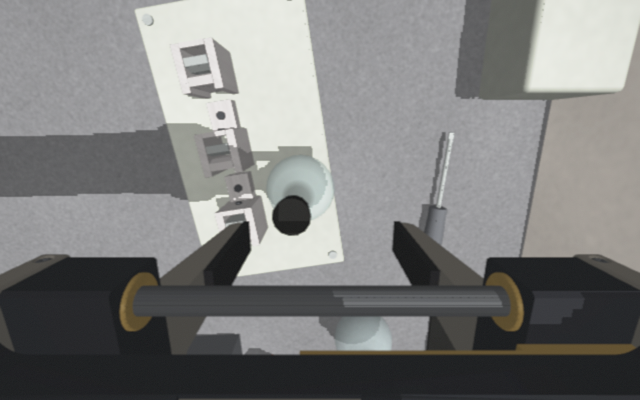

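```bash
python3 - <<'E'
import cv2
a=cv2.imread('pics/scene0.png')[220:340,190:340]; b=cv2.imread('pics/side0.png')[230:350,310:460]
cv2.imwrite('pics/crop0.png',cv2.hconcat([cv2.resize(a,(400,320),interpolation=3),cv2.resize(b,(400,320),interpolation=3)]))
E
```

```text
(no output)
```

View pics/crop0.png

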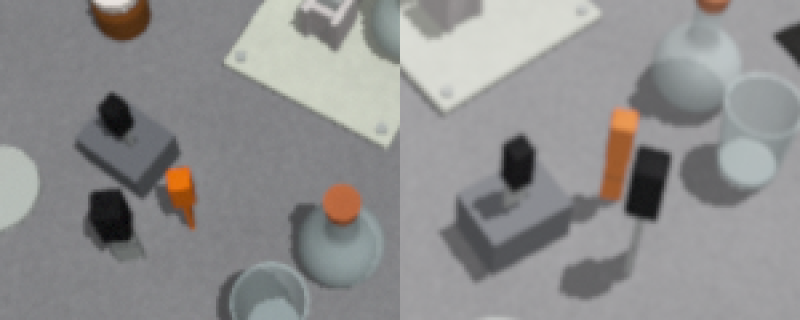

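```bash
cat >> h.py <<'E'
from scipy.spatial.transform import Rotation as Ro
def rot(yaw): # tool x down, tool y at world angle yaw
    y=np.array([np.cos(yaw),np.sin(yaw),0]); x=np.array([0,0,-1.]); z=np.cross(x,y)
    return Ro.from_matrix(np.c_[x,y,z]).as_rotvec()
E
python3 - <<'E'
from h import *
o=robot.observe(); R=Ro.from_rotvec(o['tcp_rot']).as_matrix(); print(R.round(3))
ci=viewer.camera_info('wrist'); Rc=np.array(ci['R']); c=-Rc.T@np.array(ci['t']).ravel()
print(c, Rc.round(3), np.array(ci['camera_matrix']).round(1)); print('cam in tool',R.T@(c-np.array(o['tcp_pos'])), 'axis in tool',R.T@Rc[2])
for y in np.arange(-3,3.2,.4):
    q=kin.ik([483,-287,300],rot(y)); print(round(y,2), None if q is None else np.round(q,2))
E
```

```text
[[ 0.  1. -0.]
 [-0. -0. -1.]
 [-1.  0.  0.]]
[649.88921218  69.70714227 384.69317289] [[ 1.     0.001 -0.001]
 [ 0.001 -0.968  0.249]
 [-0.001 -0.249 -0.968]] [[282.1   0.  321.2]
 [  0.  282.1 196.5]
 [  0.    0.    1. ]]
cam in tool [-1.70091489e+02 -1.25151498e-01 -6.97236413e+01] axis in tool [ 9.68401882e-01 -7.78993725e-04  2.49393642e-01]
-3.0 [-0.06  0.26  0.66  1.76 -0.17  1.18 -2.35]
-2.6 [-0.01  0.25  0.59  1.75 -0.15  1.18 -1.98]
-2.2 [ 0.05  0.25  0.52  1.75 -0.13  1.18 -1.6 ]
-1.8 [ 0.11  0.24  0.44  1.75 -0.11  1.18 -1.22]
-1.4 [ 0.17  0.24  0.37  1.74 -0.09  1.18 -0.83]
-1.0 [ 0.23  0.24  0.29  1.74 -0.07  1.17 -0.45]
-0.6 [ 0.3   0.24  0.21  1.74 -0.05  1.17 -0.07]
-0.2 [ 0.37  0.24  0.13  1.73 -0.03  1.17  0.31]
0.2 [ 0.43  0.24  0.05  1.73 -0.01  1.18  0.69]
0.6 [ 0.48  0.24 -0.01  1.72  0.    1.18  1.07]
1.0 [ 0.54  0.25 -0.08  1.72  0.02  1.18  1.46]
1.4 [ 0.6   0.25 -0.14  1.72  0.04  1.18  1.84]
1.8 [ 0.66  0.26 -0.22  1.71  0.06  1.18  2.22]
2.2 [ 0.71  0.26 -0.29  1.71  0.08  1.18  2.61]
2.6 [-0.5   0.52  1.37  1.78 -0.53  1.29 -2.68]
3.0 [-0.5   0.52  1.37  1.78 -0.53  1.29 -2.28]
```

```bash
python3 - <<'E'
from h import *
p=-1.4; z=np.array([np.sin(p),-np.cos(p)])
def go(c,h):
    robot.movep([c[0],c[1],h],rot(p))
def look(tag,names):
    robot.hold(0.2)
    ci=viewer.camera_info('wrist'); im=viewer.read_camera('wrist'); save(im,tag+'.png')
    np.savez('pics/'+tag+'.npz',K=ci['camera_matrix'],R=ci['R'],t=ci['t'])
    for n in names:
        for d in viewer.pinpoint(n,'wrist')[:3]:
            w=toworld(d["at"],ci); print(n,round(d["confidence"],2),w.round(1),proj(w,ci).round())
go(np.array([536,38])+50*z,310); look('wg',["guide","slot_right","slot_middle","slot_left"])
go(np.array([483,-288])+50*z,300); look('ws',["feeler_grip","feeler_tip","stand"])
print(robot.observe()['t'])
E
```

```text
guide 0.84 [532.8  33.   -4.2] [324. 138.]
slot_right 0.74 [ 706.5 -329.9   -2. ] [569.  68.]
slot_right 0.65 [551.  -55.2  69. ] [387. 139.]
slot_middle 0.71 [533.5  36.   74.2] [322. 140.]
slot_left 0.95 [519.6 122.4  77.8] [259. 140.]
feeler_grip 0.85 [ 478.2 -287.4   98.6] [321. 144.]
feeler_grip 0.85 [ 555.1 -363.7  127.8] [398.  90.]
feeler_grip 0.61 [ 572.3 -299.7   93.8] [344.  69.]
feeler_tip 0.94 [ 5.485e+02 -3.654e+02 -1.000e-01] [377. 104.]
feeler_tip 0.47 [ 364.5 -176.5    1.7] [246. 195.]
stand 0.84 [ 481.4 -284.4    2.5] [319. 137.]
4.8583
```

View pics/wg.png

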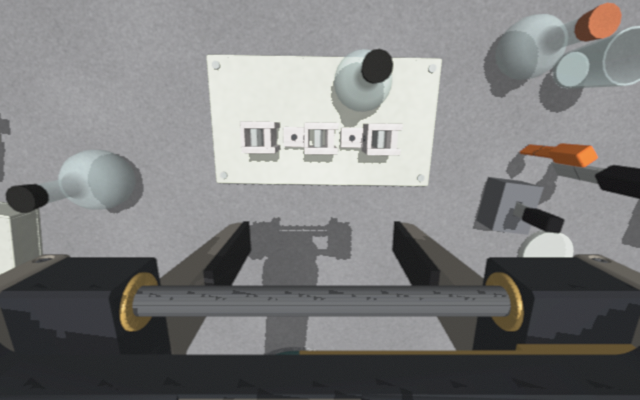

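View pics/ws.png

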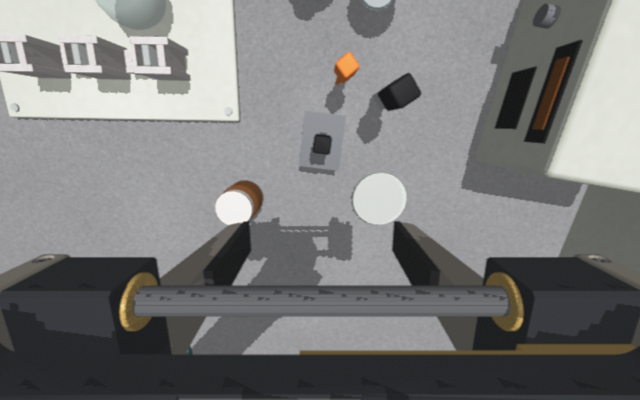

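```bash
cat >> h.py <<'E'
def rectify(img,ci,z,x0,y0,w,h,s):
    # output pixel u -> y = y0 - u/s (left=+y), v -> x = x0 - v/s (up=+x)
    K=np.array(ci['camera_matrix'] if 'camera_matrix' in ci else ci['K']);R=np.array(ci['R']);t=np.array(ci['t']).ravel()
    H=K@np.c_[R[:,0],R[:,1],R[:,2]*z+t]@np.array([[0,-1/s,x0],[-1/s,0,y0],[0,0,1]])
    return cv2.warpPerspective(img,H,(w,h),flags=cv2.INTER_CUBIC|cv2.WARP_INVERSE_MAP)
E
python3 - <<'E'
from h import *
a=cv2.imread('pics/ws.png'); ci=np.load('pics/ws.npz')
o=[]
for z in (50,126): 
    r=rectify(a,ci,z,540,-240,400,400,4); 
    for k in range(0,400,40): cv2.line(r,(k,0),(k,4),(0,0,255),1); cv2.line(r,(0,k),(4,k),(0,0,255),1)
    o.append(r)
cv2.imwrite('pics/rs.png',cv2.hconcat(o))
a=cv2.imread('pics/wg.png'); ci=np.load('pics/wg.npz')
r=rectify(a,ci,72,570,160,800,240,3.2); cv2.imwrite('pics/rg.png',r)
r=rectify(a,ci,12,660,230,800,460,2); cv2.imwrite('pics/rg12.png',r)
E
```

```text
(no output)
```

View pics/rs.png

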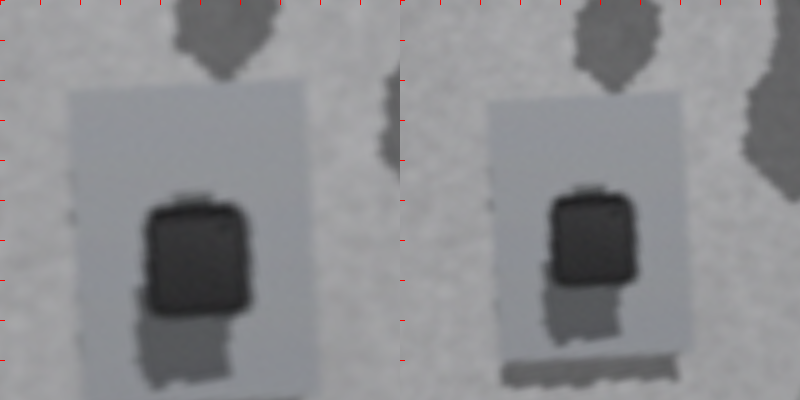

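View pics/rg.png

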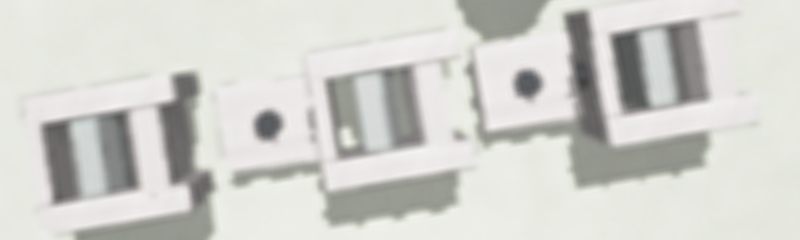

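View pics/rg12.png

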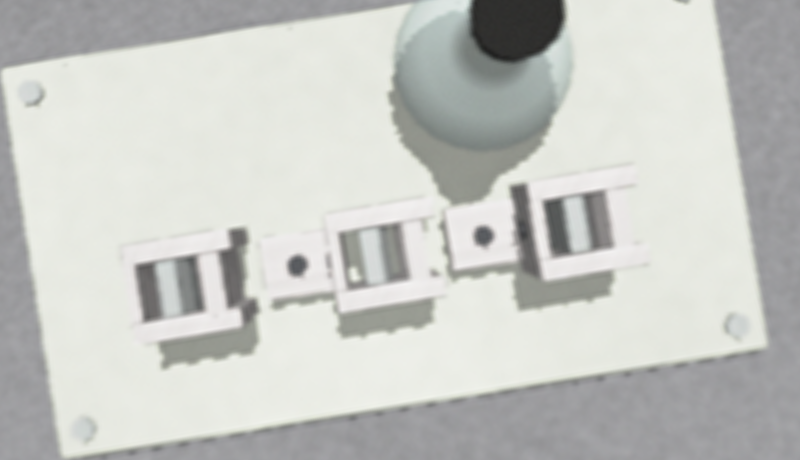

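I compared the handle look-alikes by their scene pixels:
- Small black handle in the grey stand (235,264)
- Orange one (257,290)
- Larger black one standing free (231,302)

The description fits the small black one in the stand, and the crop confirms it. The rectified view puts it at (480,-288) with a yaw of about 0.045. The slot gaps lie on the -y side of the bright shoe tops. I'll grasp now.

```bash
python3 - <<'E'
from h import *
ps=0.045-np.pi/2
grip(0.6)
robot.movep([480,-288,170],rot(ps))
robot.servo_line([480,-288,85],feed=100)
grip(0.0,40); robot.hold(0.2)
o=robot.observe(); print('w',o['grip_width']*92,o['contact_force'],o['tcp_pos'],o['t'])
robot.servo_line([480,-288,270],feed=120); robot.hold(0.3)
o=robot.observe(); print('w',o['grip_width']*92,o['contact_force'],o['tcp_pos'],o['t'])
save(viewer.read_camera('side'),'side1.png'); ci=viewer.camera_info('side')
for d in viewer.pinpoint('feeler_tip','side')[:4]: print(d['confidence'],toworld(d['at'],ci))
save(viewer.read_camera('wrist'),'w1.png'); ci=viewer.camera_info('wrist')
for d in viewer.pinpoint('feeler_tip','wrist')[:4]: print(d['confidence'],toworld(d['at'],ci))
E
```

```text
w 21.9314090440099 [-0.47655352  0.20602736  2.03662652] [ 480.13030292 -287.95599026   85.10501828] 7.9583
w 21.67874291388952 [ 0.56983764  0.13446126 -1.39441663] [ 479.90060329 -287.98744861  269.76063025] 9.95
0.76 [ 5.72070276e+02 -3.02961568e+02 -1.78445950e-01]
0.68 [ 478.16557364 -291.84215943  192.01553304]
0.67 [ 552.86261273 -366.56078622   -2.36365608]
0.7 [ 577.9282382  -302.73220781   -1.53402191]
0.6 [ 480.8109073  -287.7158296   196.37573638]
0.6 [ 549.17877304 -365.91198791    0.87919994]
```

```bash
python3 -c "
import cv2
a=cv2.imread('pics/side1.png');b=cv2.imread('pics/w1.png')
cv2.imwrite('pics/c1.png',cv2.hconcat([cv2.resize(a[150:350,250:450],(400,400)),cv2.resize(b[50:350,170:470],(400,400))]))"
```

```text
(no output)
```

View pics/c1.png

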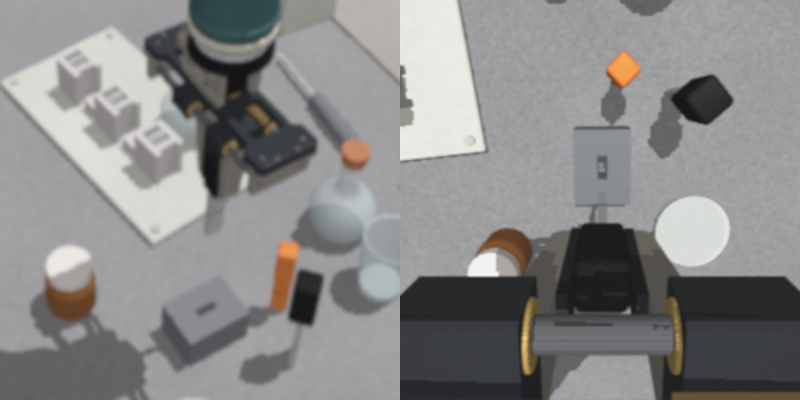

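```bash
python3 - <<'E'
from h import *
pg=0.155-np.pi/2; xg=np.array([np.cos(.155),np.sin(.155)])
s=np.array([550,-53.5])-62*xg
robot.movep([480,-230,270],rot(pg))
robot.movep([s[0],s[1],175],rot(pg)); robot.hold(.2)
o=robot.observe(); print(o['tcp_pos'],o['contact_force'],o['t'])
ci=viewer.camera_info('wrist'); im=viewer.read_camera('wrist'); save(im,'wr.png'); np.savez('pics/wr.npz',K=ci['camera_matrix'],R=ci['R'],t=ci['t'])
for n in ['slot_right','feeler_tip','slot_middle']:
  for d in viewer.pinpoint(n,'wrist')[:3]: print(n,round(d['confidence'],2),toworld(d['at'],ci).round(1),proj(toworld(d['at'],ci),ci).round())
tip=np.array([s[0],s[1],98]); print('tip px',proj(tip,ci))
b=cv2.imread('pics/wr.png')
cv2.imwrite('pics/wrc.png',cv2.resize(b[40:280,170:490],(800,600),interpolation=cv2.INTER_CUBIC))
r=rectify(b,ci,72,600,-10,720,560,8); cv2.imwrite('pics/wrr.png',r)
E
```

```text
[489.40785166 -64.91218704 175.84713253] [-0.69269953 -0.06828965 -1.41939739] 11.4833
slot_right 0.81 [549.5 -53.5  73.2] [319. 133.]
slot_right 0.28 [490.1 -65.4 191.4] [322. 244.]
slot_right 0.21 [533.   31.3  76.3] [226. 137.]
feeler_tip 0.95 [493.1 -65.2  99.4] [322. 199.]
feeler_tip 0.76 [ 5.522e+02 -3.637e+02  1.000e-01] [568. 168.]
feeler_tip 0.68 [ 575.4 -300.3    4. ] [527. 142.]
slot_middle 0.61 [534.8  34.4  72.2] [225. 134.]
tip px [318.86380233 203.04383689]
```

View pics/wrc.png

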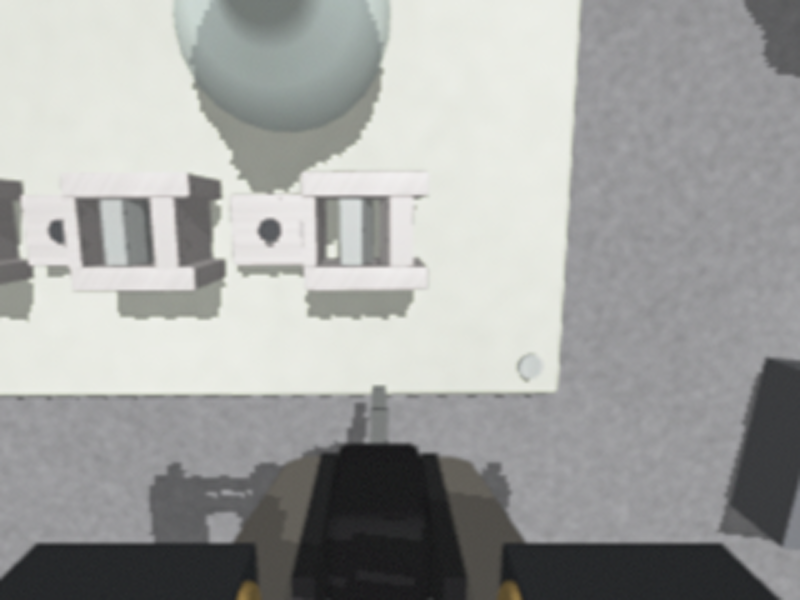

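View pics/wrr.png

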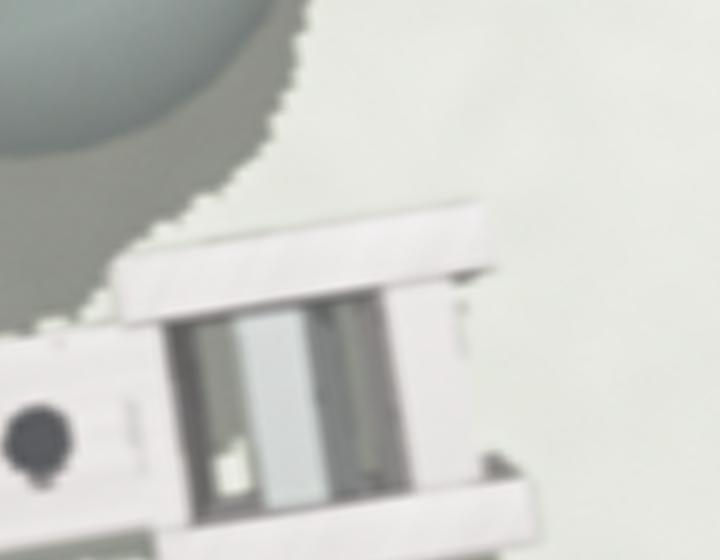

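```bash
python3 - <<'E'
from h import *
o=robot.observe(); print(o['t'],o['tcp_pos'],o['tcp_rot'],rot(.155-np.pi/2),o['joint_velocities'],o['contact_force'])
ci=viewer.camera_info('wrist');R=np.array(ci['R']);print(-R.T@np.array(ci['t']).ravel())
robot.hold(.1)
for i in range(3):
  o=robot.observe(); print(o['t'],o['tcp_pos'],o['contact_force'])
E
```

```text
11.6833 [488.92093516 -63.6733397  175.30641489] [ 2.14199069  0.16504786 -2.14059163] [ 2.14075534  0.1662415  -2.14075534] [-0.00750678  0.00269136 -0.00388078  0.00131219 -0.00197214 -0.00018309
  0.00017263] [-0.78896388  0.10997212 -1.27872916]
[557.52574665 -52.90365394 345.44232207]
11.7833 [488.82144624 -63.31304823 175.13708695] [ 0.63870486 -0.14180338 -1.92545704]
11.7833 [488.82144624 -63.31304823 175.13708695] [ 0.63870486 -0.14180338 -1.92545704]
11.7833 [488.82144624 -63.31304823 175.13708695] [ 0.63870486 -0.14180338 -1.92545704]
```

```bash
cat >> h.py <<'E'
YG=0.155; PG=YG-np.pi/2
XG=np.array([np.cos(YG),np.sin(YG)]); YD=np.array([-np.sin(YG),np.cos(YG)])
S={'r':np.array([550.2,-53.5])}
S['m']=S['r']+90*YD; S['l']=S['r']+180*YD
TIP=77.
def force(n=4):
    f=[]
    for _ in range(n):
        f.append(robot.observe()['contact_force']); robot.hold(0.02)
    f=np.mean(f,0); return np.array([f[:2]@XG,f[:2]@YD,f[2]])
def cmd(k,dy,depth,feed):
    p=S[k]+dy*YD; robot.servo_line([p[0],p[1],72-depth+TIP],feed=feed)
def probe(k,dy=0.7,goal=23,step=1.0,feed=20,lim=4.5,start=1):
    cmd(k,dy,-6,60); robot.hold(0.35); b=force(6); print('base',b.round(2),robot.observe()['t'])
    cmd(k,dy,start,20)
    d=start
    while True:
        robot.hold(0.04); f=force(3)-b; o=robot.observe()
        loc=np.array(o['tcp_pos'])[:2]-S[k]
        print(f"d={d:.1f} act={72+TIP-o['tcp_pos'][2]:.2f} y={loc@YD:.2f} x={loc@XG:.2f} F={f.round(2)} dy={dy:.1f} t={o['t']:.2f}")
        if f[2]>lim or abs(f[1])>10: return 'stop',d,dy,b
        if d>=goal: return 'deep',d,dy,b
        if f[1]>2.5 and f[2]<3: dy+=0.3
        d+=step; cmd(k,dy,d,feed)
E
python3 - <<'E'
from h import *
p=S['r']+.7*YD
robot.movep([p[0],p[1],72+TIP+15],rot(PG)); 
r=probe('r'); print(r)
if r[0]=='stop': robot.hold(0.2); print(force()-r[3])
E
```

```text
base [-0.35 -0.27 -0.81] 12.8917
d=1.0 act=0.97 y=0.67 x=0.05 F=[ 0.24  0.46 -0.27] dy=0.7 t=13.48
d=2.0 act=1.99 y=0.71 x=-0.00 F=[-0.39  0.42 -0.11] dy=0.7 t=13.82
d=3.0 act=3.00 y=0.69 x=-0.00 F=[0.02 0.51 0.04] dy=0.7 t=14.17
d=4.0 act=4.03 y=0.70 x=-0.00 F=[ 0.02  0.35 -0.01] dy=0.7 t=14.51
d=5.0 act=5.03 y=0.70 x=-0.01 F=[ 0.41 -0.03 -0.42] dy=0.7 t=14.85
d=6.0 act=6.04 y=0.72 x=-0.04 F=[-0.01 -0.18 -0.02] dy=0.7 t=15.19
d=7.0 act=7.01 y=0.71 x=-0.01 F=[0.76 0.34 0.08] dy=0.7 t=15.53
d=8.0 act=8.03 y=0.71 x=-0.04 F=[ 1.16  0.36 -0.14] dy=0.7 t=15.88
d=9.0 act=9.03 y=0.70 x=-0.03 F=[0.63 0.48 0.12] dy=0.7 t=16.22
d=10.0 act=10.04 y=0.69 x=-0.04 F=[ 0.05  0.38 -0.12] dy=0.7 t=16.56
d=11.0 act=11.04 y=0.71 x=-0.02 F=[ 0.47  0.51 -0.13] dy=0.7 t=16.90
d=12.0 act=12.03 y=0.69 x=-0.03 F=[ 0.41  0.04 -0.03] dy=0.7 t=17.24
d=13.0 act=13.05 y=0.71 x=-0.03 F=[ 0.8   0.02 -0.09] dy=0.7 t=17.58
d=14.0 act=14.04 y=0.71 x=-0.04 F=[0.47 0.56 0.09] dy=0.7 t=17.93
d=15.0 act=15.03 y=0.70 x=-0.03 F=[-0.08  0.12  0.18] dy=0.7 t=18.27
d=16.0 act=16.04 y=0.69 x=-0.04 F=[ 0.49  0.3  -0.86] dy=0.7 t=18.61
d=17.0 act=17.03 y=0.71 x=-0.04 F=[ 0.1  -0.1   0.38] dy=0.7 t=18.95
d=18.0 act=18.02 y=0.70 x=-0.02 F=[ 0.27 -0.02 -0.08] dy=0.7 t=19.29
d=19.0 act=19.01 y=0.68 x=-0.02 F=[ 0.71  0.37 -0.47] dy=0.7 t=19.63
d=20.0 act=20.04 y=0.72 x=-0.04 F=[ 0.23 -0.2  -0.1 ] dy=0.7 t=19.98
d=21.0 act=21.04 y=0.72 x=-0.04 F=[ 0.33 -0.18  0.55] dy=0.7 t=20.32
d=22.0 act=22.01 y=0.70 x=-0.02 F=[ 0.06  0.39 -0.02] dy=0.7 t=20.66
d=23.0 act=23.03 y=0.68 x=-0.03 F=[0.73 0.43 0.3 ] dy=0.7 t=21.00
('deep', 23.0, 0.7, array([-0.34965702, -0.27008631, -0.80701509]))
```

```bash
python3 - <<'E'
from h import *
a=viewer.read_camera('side'); b=viewer.read_camera('wrist')
a=cv2.resize(a[170:290,270:390],(400,400),interpolation=2);b=cv2.resize(b[100:260,240:400],(400,400),interpolation=2)
save(cv2.hconcat([a,b]),'in_r.png')
E
```

```text
(no output)
```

View pics/in_r.png

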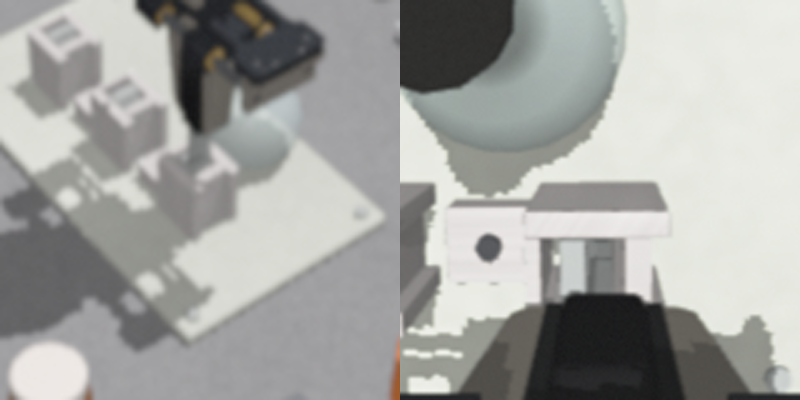

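```bash
python3 - <<'E'
from h import *
cmd('r',0.7,-20,80)
cmd('m',0.7,-20,100)
r=probe('m',start=2); print(r)
if r[0]=='stop': robot.hold(0.2); print(force()-r[3])
E
```

```text
base [ 0.2  -0.34 -1.  ] 23.675
d=2.0 act=1.95 y=0.71 x=0.08 F=[0.1  0.23 0.28] dy=0.7 t=24.32
d=3.0 act=2.98 y=0.70 x=0.01 F=[-0.07  0.16 -0.14] dy=0.7 t=24.66
d=4.0 act=4.01 y=0.69 x=-0.01 F=[0.24 0.02 0.32] dy=0.7 t=25.00
d=5.0 act=5.03 y=0.70 x=-0.01 F=[-0.58  0.58 -0.33] dy=0.7 t=25.34
d=6.0 act=6.03 y=0.63 x=-0.02 F=[-0.01  0.24  0.3 ] dy=0.7 t=25.68
d=7.0 act=6.99 y=0.40 x=0.10 F=[ 0.15 -0.57  0.48] dy=0.7 t=26.02
d=8.0 act=7.88 y=0.29 x=0.20 F=[ 0.67 -2.46  1.69] dy=0.7 t=26.37
d=9.0 act=8.84 y=0.35 x=0.25 F=[ 0.7  -3.07  2.89] dy=0.7 t=26.71
d=10.0 act=9.93 y=0.62 x=0.19 F=[ 1.21 -2.97  3.72] dy=0.7 t=27.05
d=11.0 act=11.02 y=0.65 x=0.08 F=[ 0.35 -3.56  3.72] dy=0.7 t=27.39
d=12.0 act=12.09 y=0.68 x=-0.05 F=[ 0.91 -3.05  3.29] dy=0.7 t=27.73
d=13.0 act=13.09 y=0.67 x=-0.09 F=[ 0.67 -4.17  3.63] dy=0.7 t=28.07
d=14.0 act=14.18 y=0.68 x=-0.15 F=[ 0.95 -3.5   2.24] dy=0.7 t=28.42
d=15.0 act=15.25 y=0.73 x=-0.20 F=[ 0.58 -3.5   0.68] dy=0.7 t=28.76
d=16.0 act=16.18 y=0.70 x=-0.19 F=[ 0.19 -3.56  0.86] dy=0.7 t=29.10
d=17.0 act=17.10 y=0.71 x=-0.09 F=[ 0.38 -3.66  0.99] dy=0.7 t=29.44
d=18.0 act=18.06 y=0.73 x=-0.01 F=[ 0.03 -3.64  0.66] dy=0.7 t=29.78
d=19.0 act=19.01 y=0.70 x=0.06 F=[ 0.6  -3.86  1.18] dy=0.7 t=30.12
d=20.0 act=20.05 y=0.71 x=0.03 F=[-0.08 -3.85  1.37] dy=0.7 t=30.47
d=21.0 act=21.06 y=0.69 x=0.02 F=[ 1.19 -3.32  0.34] dy=0.7 t=30.81
d=22.0 act=22.06 y=0.71 x=0.00 F=[ 0.58 -3.19  1.18] dy=0.7 t=31.15
d=23.0 act=23.08 y=0.69 x=-0.04 F=[ 0.53 -3.63  0.89] dy=0.7 t=31.49
('deep', 23.0, 0.7, array([ 0.20106364, -0.33784454, -1.00105689]))
```

```bash
python3 - <<'E'
from h import *
cmd('m',0.7,-20,80)
cmd('l',0.7,-20,100)
k='l';dy=.7
cmd(k,dy,-6,60); robot.hold(0.35); b=force(6)
d=3; cmd(k,dy,d,20); hit=0
while d<23:
    robot.hold(0.03); f=force(3)-b; o=robot.observe(); loc=np.array(o['tcp_pos'])[:2]-S[k]
    print(f"d={d} act={72+TIP-o['tcp_pos'][2]:.2f} y={loc@YD:.2f} F={f.round(2)} t={o['t']:.2f}")
    if f[2]>2.5 or np.linalg.norm(f)>5: 
        robot.hold(.1); f=force(5)-b; print('stop',f.round(2),robot.observe()['tcp_pos'])
        if f[2]>3 : break
        if np.linalg.norm(f)>9: break
    d+=0.5 if d>=5 else 1; cmd(k,dy,d,20)
print(robot.observe()['t'])
E
```

```text
d=3 act=2.94 y=0.70 F=[ 0.05 -0.1  -0.1 ] t=34.75
d=4 act=3.98 y=0.70 F=[0.5  0.43 0.51] t=35.08
d=5 act=4.98 y=0.71 F=[-0.02 -0.11  0.02] t=35.42
d=5.5 act=5.50 y=0.69 F=[ 0.61 -0.49  0.3 ] t=35.75
d=6.0 act=6.01 y=0.69 F=[ 0.39 -0.96  0.18] t=36.08
d=6.5 act=6.50 y=0.57 F=[ 0.27 -1.    0.1 ] t=36.42
d=7.0 act=6.94 y=0.50 F=[ 0.95 -1.09  0.86] t=36.75
d=7.5 act=7.42 y=0.41 F=[ 0.18 -2.23  2.13] t=37.08
d=8.0 act=7.89 y=0.30 F=[ 0.22 -3.25  3.77] t=37.42
stop [ 0.39 -3.68  3.94] [522.53755237 124.7009505  141.12040045]
37.6
```

```bash
python3 - <<'E'
from h import *
cmd('l',.7,8.5,20); robot.hold(.15); print((force(4)), robot.observe()['tcp_pos'])
cmd('l',0.7,-20,80)
cmd('m',0.7,-20,100)
r=probe('m',start=4,step=4,feed=20,goal=36,lim=9); print(r[:3])
b=r[3]
for dy in (.4,.1,-.2,-.5,-.8,-1.1):
    cmd('m',dy,36,10); robot.hold(.2); f=force(4)-b; o=robot.observe(); print(dy,f.round(2),o['tcp_pos'],o['t'])
    if f[1]>-1.0 : break
save(viewer.read_camera('side'),'side2.png')
E
```

```text
[ 0.62267622 -5.02457477  4.59970536] [522.59333982 124.62355486 140.6823822 ]
base [ 0.22  0.02 -0.83] 40.4583
d=4.0 act=3.91 y=0.67 x=0.09 F=[-0.47 -0.06  0.37] dy=0.7 t=41.20
d=8.0 act=8.03 y=0.18 x=0.11 F=[ 0.83 -2.24 -0.47] dy=0.7 t=41.64
d=12.0 act=11.93 y=0.33 x=0.32 F=[ 1.46 -3.17  1.48] dy=0.7 t=42.08
d=16.0 act=16.47 y=0.69 x=-0.28 F=[ 1.59 -3.74 -0.75] dy=0.7 t=42.52
d=20.0 act=20.44 y=0.68 x=-0.39 F=[ 0.55 -3.56 -2.21] dy=0.7 t=42.97
d=24.0 act=24.24 y=0.71 x=-0.08 F=[ 0.36 -3.55 -1.83] dy=0.7 t=43.41
d=28.0 act=28.19 y=0.72 x=0.02 F=[ 0.8  -3.9  -1.75] dy=0.7 t=43.85
d=32.0 act=32.24 y=0.72 x=-0.06 F=[ 1.04 -3.95 -1.4 ] dy=0.7 t=44.29
d=36.0 act=36.23 y=0.72 x=-0.07 F=[ 0.89 -3.73 -1.55] dy=0.7 t=44.73
('deep', 36, 0.7)
0.4 [ 0.7  -3.79 -2.43] [536.07528345  35.79939411 112.92795456] 45.25
0.1 [-0.16 -3.71 -2.06] [536.10303435  35.50407681 112.93117489] 45.7667
-0.2 [-0.05 -2.76 -1.93] [536.18763005  35.41044717 112.95321384] 46.2833
-0.5 [-0.7  -0.33 -2.46] [536.20100065  35.37477774 112.96101619] 46.8
```

```bash
python3 - <<'E'
from h import *
grip(0.5); robot.hold(.2)
a=viewer.read_camera('side')
o=robot.observe(); p=o['tcp_pos']; print(o['contact_force'],o['grip_width']*92)
robot.servo_line([p[0],p[1],260],feed=90); robot.hold(.3)
s=viewer.read_camera('side'); save(s,'side3.png'); ci=viewer.camera_info('side')
for d in viewer.pinpoint('feeler_tip','side')[:3]+viewer.pinpoint('feeler_grip','side')[:4]: print(d['confidence'],toworld(d['at'],ci).round(1))
ci=viewer.camera_info('wrist'); w=viewer.read_camera('wrist'); save(w,'w3.png')
for d in viewer.pinpoint('feeler_grip','wrist')[:3]: print(d['confidence'],toworld(d['at'],ci).round(1))
save(cv2.hconcat([cv2.resize(s[130:280,240:390],(400,400),interpolation=2),cv2.resize(w[50:300,195:445],(400,400))]),'c3.png')
print(robot.observe()['t'])
E
```

```text
[-0.21239173 -0.1624432  -0.82093417] 45.91006012568124
0.81 [ 572.4 -303.3   -0. ]
0.8 [533.6  30.4  29.5]
0.67 [555.6 -51.2  70.1]
0.78 [ 580.6 -304.4   92.2]
0.68 [536.9  32.2 129.4]
0.97 [537.9  36.9 129.8]
0.9 [ 567.6 -301.9   92.7]
49.9667
```

View pics/c3.png

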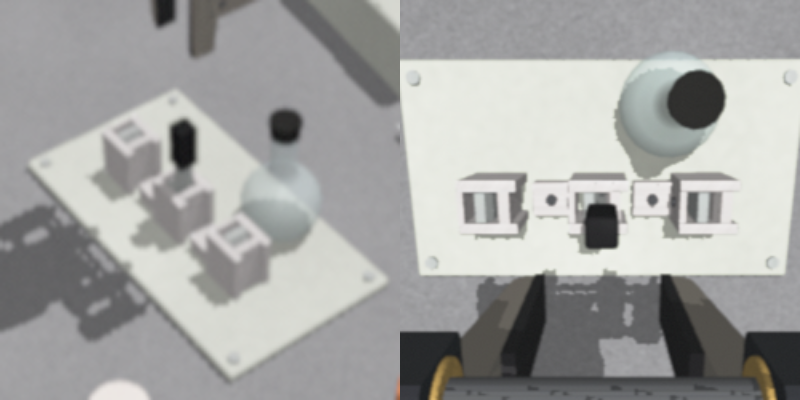

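The feeler stands upright in the middle slot with its handle centre at z of about 129.6, so the tip is about 35 mm deep. The flask is undisturbed and the gripper is clear.

```bash
python3 -c "
from h import *
robot.job_done(); print('handed in')"
```

```text
the job is handed in; nothing more can be done
handed in
```

I left the feeler standing by itself in the middle slot, which is the healthy one, and handed the job in at about 50 s. No verdict is reported.

| Slot | What I felt | Judged |
|---|---|---|
| Right | Slid 23 mm in with no measurable drag | Spring lost |
| Middle | Slid 23 mm in; about 4 N in the flare, then a steady sideways push of about 3.6 N to -y | Healthy |
| Left | Force rose to about 4 N down and 4–5 N sideways at about 8 mm deep; I backed off there | Seized |

**Left slot:** this verdict is partly by elimination. I stopped at a light push, and at that depth the force was only somewhat stiffer than in the middle slot.

**Drag in the middle slot:** the vertical force in the straight part read only about 1 N, or slightly negative on the second insertion, below the stated 4–7 N. I was holding the blade off the cheek, so I relied on the sideways spring force and on the feeler staying put after release.

**Last checks:** after release, the networks on the wrist and side cameras put the handle centre at z of about 129.5 mm. That makes the tip about 35 mm below the housing top. The network's direct tip estimate from the side camera was about 7 mm lower, which is still inside the 22–48 mm limit. The feeler looks upright, the gripper is clear, and flask_a looks undisturbed. I did not check the other glassware again in the last pictures, but the arm never went near it.

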